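# Fetch the fuse pack from the full stock crate for a call-out

## Robot

A 7-joint arm with a two-finger parallel gripper is mounted at the origin on a cart in front of the work surface, level with it; the furniture and walls round the work are solid. World frame = base frame: x ahead of the robot, y to its left, z up, the work surface at z = 0. Lengths are in mm, angles in rad, forces in N, time in s.
With the tool pointing down it reaches from about 425 to 975 mm from the base axis. Payload 16.7 kg.
Tool frame: the origin (TCP) lies on the centre line of the jaws, within the pads' length; the fingertips stand 22 mm ahead of it and the grasp point (between the pads) lies 3 mm ahead of it; z points along the fingers, y is the line along which they close (so a half turn about z gives the same grasp; the last joint's range is limited). The gripper opens to 85 mm and grips with 20 to 120 N. Pads are 22 mm wide; open, the fingers measure 114 mm over their backs; the gripper's body (76 mm by 85 mm) begins 54 mm behind the grasp point. The pads swing forward as they close: fully open they stand 13 mm farther back than shut.
Start: joints at [1.192, 0.426, 0.074, 1.606, -0.034, 1.111, -0.067], TCP at [153.066, -657.38, 253.302] pointing down, gripper open.
Joint ranges: [-2.85, 2.85], [-0.5, 2.14], [-1.23, 1.37], [0.21, 2.46], [-1.02, 4.16], [0.16, 2.05], [-2.73, 2.73]. Speed limits (rad/s): [1.89, 1.89, 2.39, 2.39, 3.01, 3.01, 3.01].

## Interface

Orientations are given as a unit quaternion [w, x, y, z].
In Python, from station import ctrl, imaging, ticket gives the robot as it stands.
- The arm moves only by the tool servo_tool, never from a script. Its argument "increments" is text: rows parted by semicolons, each of 5 numbers parted by spaces: the closure, from 0 (fully open) to 1 (shut), then the shift along the tool's x, y, z each as a share of 750 mm, from -1 to 1, then the turn about the tool's z as a share of pi/4 rad, from -1 to 1. A call has 1 to 10 rows; each row is the pose to reach, as a shift and turn from the pose commanded when the call began, along the tool's axes at that moment; what a row does not reach only later rows make up. A row lasts 1/10 s, in which the tool goes at most 50 mm and 8.59 degrees, less where a joint would pass 70% of its speed; a pose out of reach is approached as far as the arm can. A call with a number of a shift or a turn outside -1 to 1 is refused whole. A call with a gripper value outside its range is refused whole. The fingers move at their own pace and stop on an object; "newtons" is the grip in N (left out, the last holds). Time passes only in rows, so rows that repeat a pose let the fingers close. It gives the time, the measured TCP pose, the force, the opening and the grip force at its end, in the units of the state.
- ctrl.get_obs(): the state, without advancing time (a new reading comes with each control period).
- imaging.camera(name): name is "side" or "top" or "wrist"; returns a dict with "color" (420x560x3 uint8, red, green, blue), "K" (3x3 intrinsics, pixels), "R" (3x3) and "t" (3): a world point X has camera coordinates R X + t. Camera axes: x right, y down, z forward; pixel columns grow to the right and rows downward; lengths in mm; the calibration is good to about 2 mm. A picture is of the moment at which its call begins. There is no depth.
- ticket.sign_off(): hands the job in; it is judged then, once.
The state is a dict: "time": time; "joint_pos": joint angles; "dq": joint speeds; "tau": joint torques, N m; "tool_pos": TCP position; "tool_rot": TCP orientation; "contact_force": force on the tool from outside, world axes, zero at the start; "torque": the same for the moment, N m; "gripper_width": opening from 0.0 (shut) to 1.0 (fully open); "gripper_force": force on a finger pad.
Only numpy, scipy, OpenCV 4.12 (cv2) and the standard library are available. Lean on these libraries where they do the work, as an engineer would, in place of code of your own. Each camera call takes 0.05 s, during which the arm holds its last target. There are 200 camera calls.

## Task

The call-out tray still lacks its fuses: the grey fuse carton lies in the plywood stock crate, packed too tightly between its two taller neighbours to be gripped. Lift those two neighbours out and stand them upright on the dark blue rubber mat, then lift the fuse carton out and lay it flat in the empty pocket of the red tray, and only then stand the two neighbours back in the crate, each in its own place and square to the row, as it stood before. Leave the multimeter and the third tall thing where they are, and knock nothing over.

Things in the scene. Friction and masses are not known exactly. Their poses are not given: they have to be found in the camera images.
- crate: Fixed open plywood crate, 350 x 168 mm. Origin: centre of its underside; z up, x along its long side, y across. Floor and walls 8 mm thick, wall tops 46 mm up, inside 334 x 152 mm. Five goods in a row along x, 6 to 13 mm apart: tall ones at x = -130, 0, +130 mm, low ones at -65 and +65 mm (which is where varies). The fuse carton's neighbours are the tall ones 65 mm to either side.
- blue_carton: Dark blue lamp carton standing on its long edge, 0.15 kg: 50 mm along its x, 131 mm along its y, 70 mm high. Origin: centre of its underside; z up. In the crate its x lies along the crate's x. Grip it across the 50 mm near its top edge, above the lower goods beside it.
- white_carton: Carton of the same kind in white and grey, standing on its long edge, 0.15 kg: 50 mm along its x, 131 mm along its y, 70 mm high. Origin: centre of its underside; z up. In the crate its x lies along the crate's x. Grip it across the 50 mm near its top edge.
- tape_measure: Yellow and black tape measure standing upright on its flat underside, 0.2 kg: case 36 mm along its x, 65 mm high, from y = -28 to y = +47 mm (its end hook sticks out to about y = -48). Origin: on its underside; z up. In the crate its x lies along the crate's x. Grip it across the 36 mm near its top.
- fuse_pack: Dark grey fuse carton lying flat, 0.12 kg: 68 mm along its x, 111 mm along its y, 45 mm high. Origin: centre of its underside; z up. In the crate its x lies along the crate's x. Grip it across the 68 mm, once both neighbours are out.
- meter: Red and black multimeter lying flat in the row, 68 mm along its x, 140 mm along its y, 44 mm high to the top of its selector. Origin: centre of its underside. Stays where it is.
- tray: Fixed red sheet-steel call-out tray, 166 mm along its x, 136 mm along its y. Origin: centre of its underside; z up. Floor 4 mm thick, wall tops 27 mm above the bench. The -x part is the empty pocket, the +x part a bay holding a black tape roll and two nuts.
- tray_pocket (a point): Centre of the floor of the tray's empty pocket (black rubber liner), axes as the tray's. The pocket measures 86 mm along x and 128 mm along y inside, with walls 23 mm above its floor; the fuse carton lies in it with its 68 mm along x.
- mat: Fixed dark blue ribbed rubber mat, the side area: 166 mm along its x, 176 mm along its y, 6 mm thick. Origin: centre of its underside; z up. Two of the tall things have room on it side by side at x = -40 and +40 mm, their long sides along y.
- bench_vice: Fixed blue bench vice left of the crate, 127 mm high; from its origin (bench height) it reaches 67 mm in +x, 110 mm in -x, 47 mm in +y (its T-bar 76 mm) and 66 mm in -y. Not used: carry things over it with undersides 150 mm up. Wall cabinets hang 0.53 m above the back of the bench, beyond x = 0.62 m, so carry things in level lines.

How it is judged:
By the outcome, as a careful person would: the job done as asked, in the order asked, and still so for the second after the job is handed in, with the robot touching nothing.
It also fails if it takes over 131 s, if anything falls off the work surface, if the arm or the gripper's body presses on something with over 40 N, if the wrist force passes 120 N, or if a joint passes its speed limit or range.

## Working session

There is one attempt and no reset: what is moved stays moved. The work goes in short steps, Python scripts to look and compute and a tool call to move; the robot and the scene stay as the last step left them, time stands still between calls to the robot, and variables do not carry over. Pictures are saved under pics/ and viewed, at most 14 in all, crops included, and the job is handed in when it is done.

Besides the shell and the picture viewer there is one more tool, called after "Request:" by a JSON object that holds its "method" and its "body". servo_tool: Moves the arm, as the interface text tells. Shift numbers are shares of 750 mm and turn numbers shares of pi/4 rad, none past 1 either way. Its arguments: {"type":"object","properties":{"increments":{"type":"string"},"newtons":{"type":"number"}},"required":["increments"]}

```bash
ls; mkdir -p pics; python3 - <<'E'
from station import ctrl, imaging, ticket
import cv2,numpy as np,pickle
print(ctrl.get_obs())
d={}
for n in ["top","side","wrist"]:
    c=imaging.camera(n); d[n]=c
    cv2.imwrite(f"pics/{n}0.png",cv2.resize(c["color"][:,:,::-1],(800,600),interpolation=cv2.INTER_CUBIC))
    print(n,np.round(c["K"],1).tolist(),np.round(c["R"],4).tolist(),np.round(c["t"],1).tolist(), 'pos',np.round(-c["R"].T@c["t"]))
pickle.dump(d,open("d0.pkl","wb"))
E
```

```text
pics
{'time': 0.0, 'joint_pos': array([ 1.19250094,  0.42671076,  0.07383841,  1.60662533, -0.03410939,
        1.11077231, -0.06709085]), 'dq': array([-0.00141746, -0.00088974, -0.0001479 , -0.00123331,  0.0002178 ,
        0.0006294 , -0.00054403]), 'tau': array([ 3.26645168e-03, -9.49829292e+01,  3.76157999e+00, -4.63510573e+01,
        1.90076785e-02,  1.00750424e-02,  1.24434741e-04]), 'tool_pos': array([ 152.99022868, -657.04291985,  252.61627409]), 'tool_rot': array([-6.18626516e-04,  9.93464427e-01,  1.14140426e-01, -1.10427364e-04]), 'contact_force': array([-0.00434741, -0.05542386, -1.1872572 ]), 'torque': array([-0.01142478, -0.00053512,  0.03743082]), 'gripper_force': 0.0, 'gripper_width': 0.9995447178511672}
top [[393.0, 0.0, 276.7], [0.0, 393.0, 210.4], [0.0, 0.0, 1.0]] [[0.0209, -0.9996, 0.0204], [-0.9838, -0.0242, -0.1778], [0.1782, -0.0163, -0.9839]] [6.7, 506.8, 1059.3] pos [ 310.   36. 1132.]
side [[487.9, 0.0, 287.0], [0.0, 487.9, 213.4], [0.0, 0.0, 1.0]] [[-0.823, -0.5678, 0.0151], [-0.3991, 0.5591, -0.7267], [0.4042, -0.6041, -0.6868]] [416.3, 206.0, 1194.9] pos [-58. 843. 964.]
wrist [[340.4, 0.0, 279.0], [0.0, 340.4, 207.9], [0.0, 0.0, 1.0]] [[0.2265, -0.974, -0.0008], [-0.9342, -0.2175, 0.2827], [-0.2756, -0.0633, -0.9592]] [-674.8, -36.6, 379.1] pos [ 223. -641.  373.]
```

View pics/top0.png

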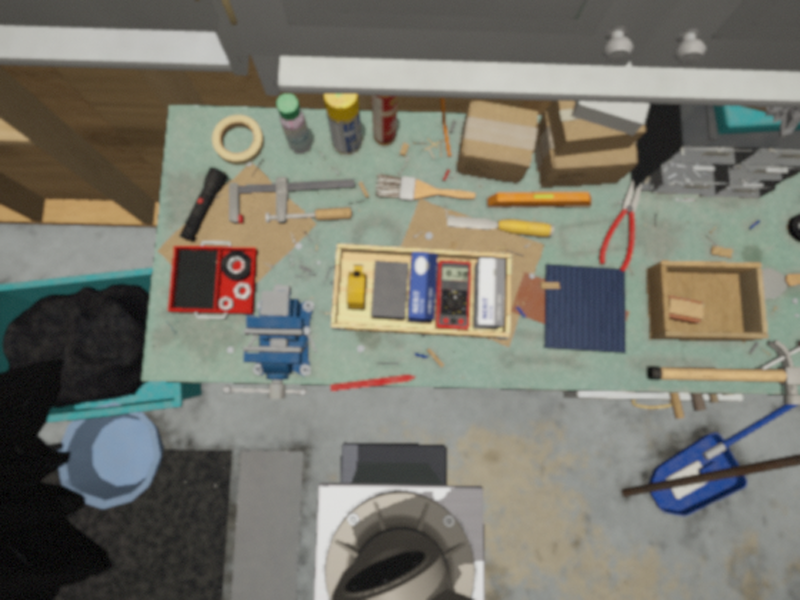

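View pics/side0.png

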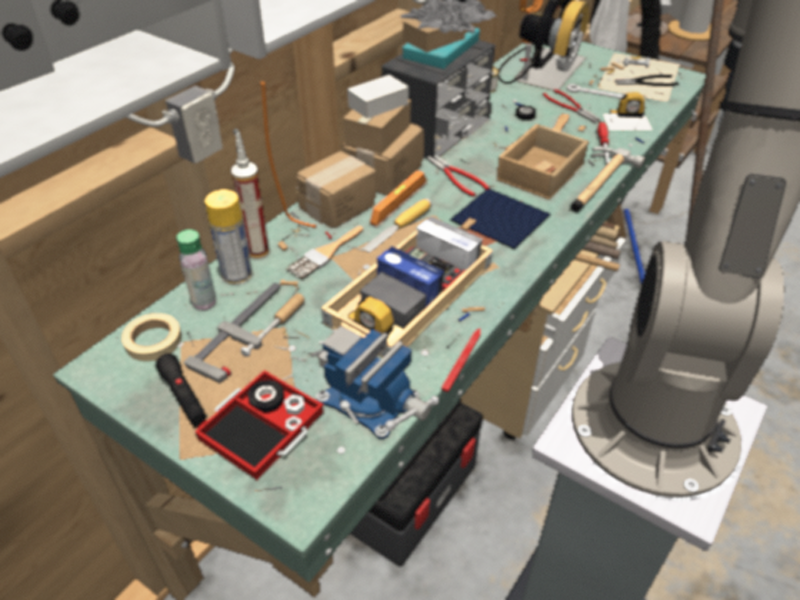

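The top view shows the crate with, from left to right, tape (357,287), fuse carton (390,290), blue carton (422,287), meter (453,293) and white carton (490,292). The tray is at (213,280) and the mat at (585,308). The side view agrees, and puts the vice between the tray and the crate. So the neighbours to move are the tape measure and the blue carton.

```bash
cat > h.py <<'E'
import numpy as np,cv2,pickle
def nat(p): return (np.asarray(p,float)+.5)*.7-.5     # 800x600 picture -> native pixels
def ray(c,p):
    d=c["R"].T@np.linalg.inv(c["K"])@np.append(p,1.); return -c["R"].T@c["t"],d
def plane(c,p,z):
    o,d=ray(c,p); return o+d*(z-o[2])/d[2]
def proj(c,X):
    q=c["K"]@(c["R"]@np.asarray(X,float)+c["t"]); return q[:2]/q[2]
def tri(obs):
    A=0;b=0
    for c,p in obs:
        o,d=ray(c,p); d=d/np.linalg.norm(d); M=np.eye(3)-np.outer(d,d); A=A+M; b=b+M@o
    return np.linalg.solve(A,b)
E
python3 - <<'E'
from h import *
d=pickle.load(open("d0.pkl","rb"));c=d["top"]
for n,z,P in [("crate",46,[(336,243),(512,253),(508,340),(331,329)]),("mat",6,[(545,265),(626,266),(626,352),(544,350)]),("tray",27,[(176,245),(257,247),(254,314),(169,311)])]:
    W=np.array([plane(c,nat(p),z) for p in P]);print(n,W[:,:2].round().tolist(),W.mean(0).round())
    e=W[1]-W[0];print(np.hypot(*e[:2]),np.arctan2(e[1],e[0]),np.hypot(*(W[3]-W[0])[:2]))
for n,a,b,z in [("mat c",(585,308),None,6)]: print(plane(c,nat(a),z))
E
```

```text
crate [[621.0, 140.0], [610.0, -213.0], [434.0, -203.0], [448.0, 143.0]] [528. -33.  46.]
353.1654631619888 -1.6028785010153745 173.2608259050025
mat [[597.0, -291.0], [599.0, -460.0], [420.0, -451.0], [420.0, -284.0]] [ 509. -371.    6.]
169.3264685945475 -1.5575168803458592 176.6713530753226
tray [[613.0, 464.0], [614.0, 301.0], [476.0, 298.0], [478.0, 465.0]] [545. 382.  27.]
163.06282797778076 -1.5698260951286664 135.15551330261837
[ 508.16466534 -370.71671394    6.        ]
```

Request:
{"method": "servo_tool", "body": {"increments": "0 .36 -.37 -.05 .33;0 .36 -.37 -.05 .33;0 .36 -.37 -.05 .33;0 .36 -.37 -.05 .33;0 .36 -.37 -.05 .33;0 .36 -.37 -.05 .33;0 .36 -.37 -.05 .33;0 .36 -.37 -.05 .33;0 .36 -.37 -.05 .33;0 .36 -.37 -.05 .33"}}

```text
time: 1.15
tool_pos: [353.4, -325.4, 290.9]
tool_rot: [0.0, 1.0, -0.014, 0.0]
contact_force: [-0.4, -0.3, 0.5]
gripper_width: 1.0
gripper_force: 0.0
```

Request:
{"method": "servo_tool", "body": {"increments": "0 .253 -.334 -.04 0;0 .253 -.334 -.04 0;0 .253 -.334 -.04 0;0 .253 -.334 -.04 0;0 .253 -.334 -.04 0;0 .253 -.334 -.04 0;0 .253 -.334 -.04 0;0 .253 -.334 -.04 0;0 .253 -.334 -.04 0"}}

```text
time: 2.05
tool_pos: [550.0, -82.9, 320.2]
tool_rot: [0.0, 1.0, -0.016, -0.001]
contact_force: [-0.0, -0.1, 0.4]
gripper_width: 1.001
gripper_force: 0.0
```

```bash
cat >> h.py <<'E'
def snap(n,name):
    from station import imaging
    c=imaging.camera(n); pickle.dump(c,open(name+".pkl","wb"))
    cv2.imwrite(f"pics/{name}.png",cv2.resize(c["color"][:,:,::-1],(800,600),interpolation=cv2.INTER_CUBIC)); return c
E
python3 -c "
from h import *
snap('wrist','w1')"
```

Request:
{"method": "servo_tool", "body": {"increments": "0 0 -.133 0 0;0 0 -.133 0 0;0 0 -.133 0 0;0 0 -.133 0 0;0 0 -.133 0 0"}}

```text
time: 2.6
tool_pos: [553.2, 16.2, 320.7]
tool_rot: [0.0, 1.0, -0.017, -0.0]
contact_force: [0.4, -0.8, 0.0]
gripper_width: 0.998
gripper_force: 0.0
```

```bash
python3 -c "
from h import *
snap('wrist','w2')"
```

```text
(no output)
```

View pics/w1.png

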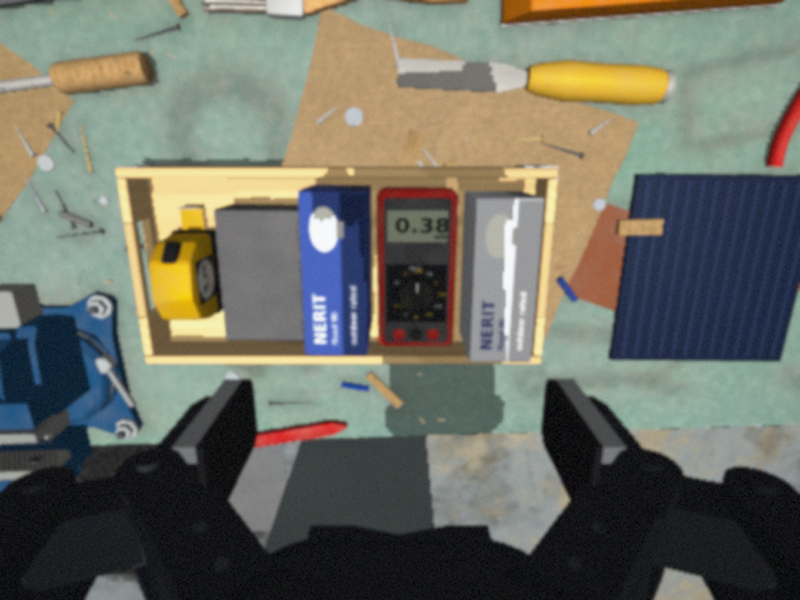

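View pics/w2.png

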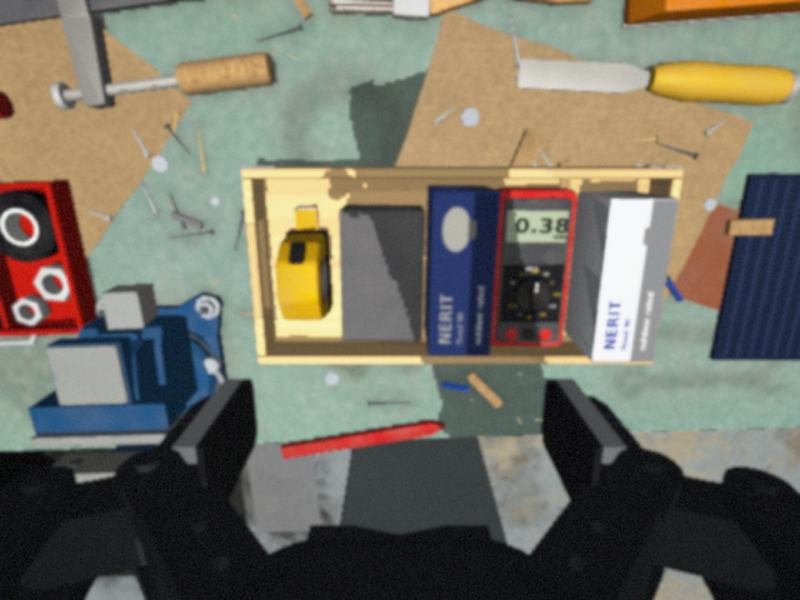

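```bash
python3 - <<'E'
from h import *
a=pickle.load(open("w1.pkl","rb"))["color"][108:262,78:266,::-1]
b=pickle.load(open("w2.pkl","rb"))["color"][108:262,164:352,::-1]
R=lambda i:cv2.resize(i,(798//2,int(154*399/188)),interpolation=cv2.INTER_CUBIC)
im=np.hstack([R(a),R(b)]);print(im.shape,399/188);cv2.imwrite("pics/cr.png",im)
E
```

```text
(326, 798, 3) 2.122340425531915
```

View pics/cr.png

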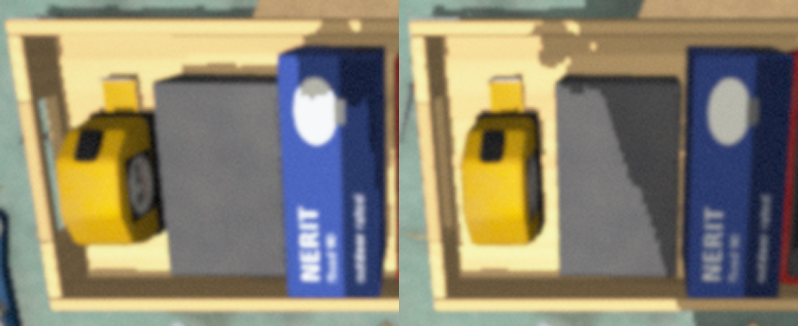

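```bash
python3 - <<'E'
from h import *
from scipy.optimize import least_squares
w1=pickle.load(open("w1.pkl","rb"));w2=pickle.load(open("w2.pkl","rb"))
top=pickle.load(open("d0.pkl","rb"))["top"]; 
P1=[(117,170),(558,168),(543,362),(145,362)];P2=[(243,171),(683,171),(654,362),(257,363)]
T=[tri([(w1,nat(a)),(w2,nat(b))]) for a,b in zip(P1,P2)]
print("crate tri",np.round(T,1).tolist())
L=np.array([(175,-84),(-175,-84),(-175,84),(175,84)])  # crate x ~ +Y, so crate y ~ -X
def W(p,l,z):
    c,s=np.cos(p[2]),np.sin(p[2]); return np.array([p[0]+c*l[0]-s*l[1],p[1]+s*l[0]+c*l[1],z])
f=lambda p:np.concatenate([proj(c,W(p,l,46))-nat(q) for c,P in((w1,P1),(w2,P2)) for l,q in zip(L,P)])
r=least_squares(f,[528,-33,1.57]);print("crate",r.x,np.round(r.fun,1))
p=r.x
k=399/188
n1=lambda x,y:(78+(x+.5)/k-.5,108+(y+.5)/k-.5); n2=lambda x,y:(164+(x-399+.5)/k-.5,108+(y+.5)/k-.5)
R=np.array([[np.cos(p[2]),np.sin(p[2])],[-np.sin(p[2]),np.cos(p[2])]])
for n,a,b in [("blueNL",(290,296),(687,296)),("blueNR",(384,296),(780,296)),("fuseNL",(170,275),(558,275)),("fuseFL",(157,84),(558,84)),("tapeLabelFL",(81,130),(485,131)),("hook",(105,77),(492,77))]:
    X=tri([(w1,n1(*a)),(w2,n2(*b))]);print(n,X.round(1),"in crate",(R@(X[:2]-p[:2])).round(1))
# wireframes
def box(c,im,x0,x1,y0,y1,z,col,f=800/560):
    q=np.array([(proj(c,W(p,l,z))+.5)*f-.5 for l in [(x0,y0),(x1,y0),(x1,y1),(x0,y1)]])
    cv2.polylines(im,[np.round(q*16).astype(int)],True,col,1,cv2.LINE_AA,4)
out=[]
for c,s in((w1,(slice(150,380),slice(105,575))),(w2,(slice(150,380),slice(230,700)))):
    im=cv2.resize(np.ascontiguousarray(c["color"][:,:,::-1]),(800,600),interpolation=cv2.INTER_CUBIC)
    box(c,im,-175,175,-84,84,46,(0,255,0)); box(c,im,-167,167,-76,76,46,(0,255,0))
    box(c,im,-25,25,-65.5,65.5,78,(0,255,255)); box(c,im,31,99,-55.5,55.5,53,(0,0,255))
    box(c,im,112,148,-28,47,73,(255,0,255)); box(c,im,-155,-105,-65.5,65.5,78,(255,255,0))
    out.append(cv2.resize(im[s],None,fx=1.28,fy=1.28))
cv2.imwrite("pics/ov.png",np.vstack(out))
# mat & tray from w1/w2
print("mat", [tri([(w1,nat(a)),(w2,nat(b))]).round(1).tolist() for a,b in [((636,175),(747,175)),((610,358),(711,358))]])
E
```

```text
crate tri [[616.5, 136.6, 44.9], [605.8, -210.3, 45.9], [439.6, -208.4, 41.9], [451.6, 145.0, 43.5]]
crate [528.58709863 -34.24883074   1.53889284] [-2.1 -1.3  1.3 -0.1 -0.6  1.9  0.5  2.  -1.7 -1.6  1.7 -2.1  0.   1.7
  0.9  1.6]
blueNL [468.   -5.4  73.3] in crate [26.9 61.4]
blueNR [465.6 -56.8  71.6] in crate [-24.6  62.2]
fuseNL [473.8  68.   50.1] in crate [100.4  58.1]
fuseFL [583.   60.7  49. ] in crate [ 96.7 -51.4]
tapeLabelFL [561.3  99.5  61.7] in crate [134.8 -28.5]
hook [584.7 102.9  15.5] in crate [138.9 -51.7]
mat [[596.8, -295.4, -3.3], [423.3, -286.1, 1.7]]
```

View pics/ov.png

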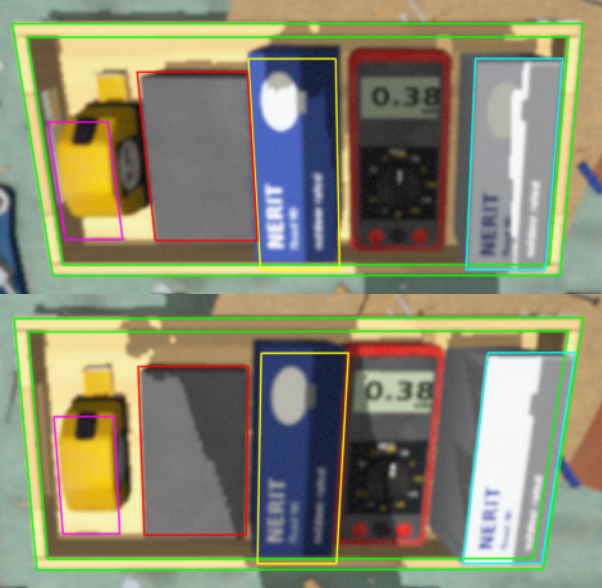

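The overlay fits, with the crate at (528.6,-34.2), yaw 1.539, and measured heights of fuse top ≈50, blue ≈73 and crate ≈45. The wrist tool is already parallel to the row. I'll go to the blue carton first.

Request:
{"method": "servo_tool", "body": {"increments": ".2 -.028 .067 .1 0;.2 -.028 .067 .2 0;.2 -.028 .067 .253 0;.2 -.028 .067 .253 0;.2 -.028 .067 .253 0;.2 -.028 .067 .253 0;.2 -.028 .067 .253 0"}}

```text
time: 3.35
tool_pos: [532.5, -31.2, 133.6]
tool_rot: [-0.0, 1.0, -0.015, 0.002]
contact_force: [0.6, -0.3, 0.9]
gripper_width: 0.798
gripper_force: 0.0
```

```bash
python3 - <<'E'
from h import *
from station import ctrl
o=ctrl.get_obs();print({k:np.round(o[k],3) for k in("time","tool_pos","tool_rot","gripper_width","contact_force","joint_pos")})
snap('wrist','w3')
E
```

```text
{'time': np.float64(3.35), 'tool_pos': array([532.509, -31.204, 133.595]), 'tool_rot': array([-0.   ,  1.   , -0.015,  0.002]), 'gripper_width': np.float64(0.798), 'contact_force': array([ 0.584, -0.25 ,  0.905]), 'joint_pos': array([ 0.235,  0.364, -0.356,  2.014,  0.176,  0.789, -1.826])}
```

View pics/w3.png

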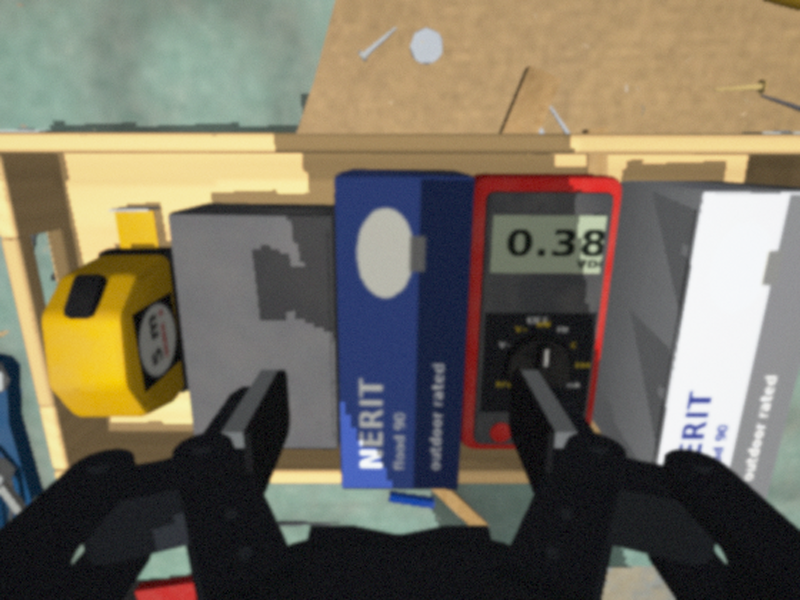

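The blue carton's top (337–470) is centred between the fingers (285–524), with its edges parallel to them. I can descend.

Request:
{"method": "servo_tool", "body": {"increments": ".2 0 0 .03 0;.2 0 0 .055 0;.2 0 0 .07 0;.2 0 0 .076 0;.2 0 0 .076 0;.2 0 0 .076 0", "newtons": 30}}

```text
time: 4.0
tool_pos: [531.5, -31.1, 75.0]
tool_rot: [0.0, 1.0, -0.015, 0.001]
contact_force: [0.6, 0.2, 0.6]
gripper_width: 0.8
gripper_force: 0.0
```

Request:
{"method": "servo_tool", "body": {"increments": ".6 0 0 0 0;.6 0 0 0 0;.6 0 0 0 0;.6 0 0 0 0;.6 0 0 0 0;.6 0 0 0 0"}}

```text
time: 4.6
tool_pos: [531.4, -31.3, 74.9]
tool_rot: [0.0, 1.0, -0.015, 0.001]
contact_force: [-2.1, -0.1, 6.8]
gripper_width: 0.579
gripper_force: 30.9
```

Request:
{"method": "servo_tool", "body": {"increments": ".6 0 0 -.02 0;.6 0 0 -.06 0;.6 0 0 -.11 0;.6 0 0 -.16 0;.6 0 0 -.16 0"}}

```text
time: 5.1
tool_pos: [533.2, -31.0, 199.9]
tool_rot: [0.0, 1.0, -0.015, 0.004]
contact_force: [0.2, -0.5, -1.1]
gripper_width: 0.576
gripper_force: 32.4
```

Request:
{"method": "servo_tool", "body": {"increments": ".6 -.002 .06 0 0;.6 -.004 .12 0 0;.6 -.006 .18 0 0;.6 -.008 .24 0 0;.6 -.01 .3 0 0;.6 -.012 .36 0 0;.6 -.014 .42 0 0;.6 -.016 .47 0 0;.6 -.016 .508 0 0;.6 -.016 .508 0 0"}}

```text
time: 6.1
tool_pos: [505.5, -416.0, 194.1]
tool_rot: [0.001, 1.0, -0.018, -0.0]
contact_force: [0.5, 0.4, -1.0]
gripper_width: 0.578
gripper_force: 32.3
```

```bash
python3 - <<'E'
from h import *
from station import ctrl
o=ctrl.get_obs();print({k:np.round(o[k],3) for k in("time","tool_pos","tool_rot","gripper_width","contact_force","gripper_force")})
snap('wrist','w4')
E
```

```text
{'time': np.float64(6.1), 'tool_pos': array([ 505.549, -415.973,  194.14 ]), 'tool_rot': array([ 0.001,  1.   , -0.018, -0.   ]), 'gripper_width': np.float64(0.578), 'contact_force': array([ 0.515,  0.424, -1.046]), 'gripper_force': np.float64(32.312)}
```

View pics/w4.png

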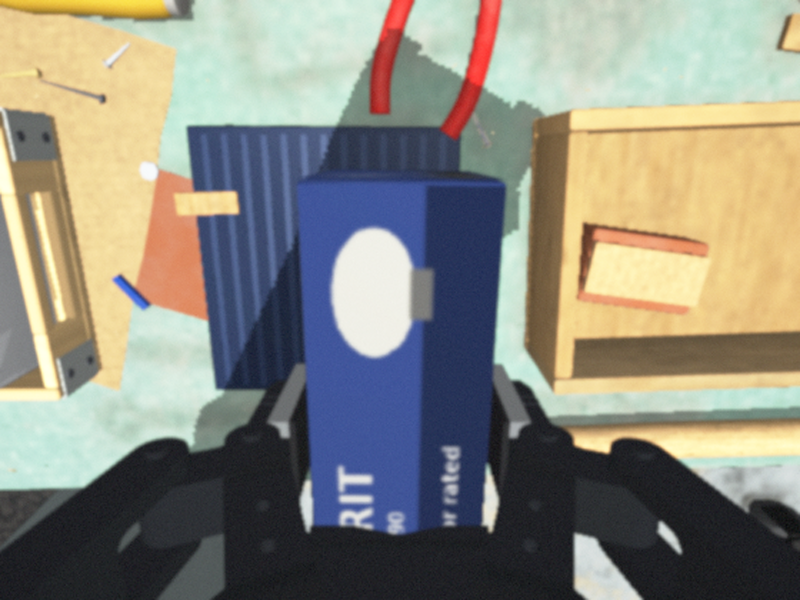

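```bash
python3 - <<'E'
from h import *
from station import ctrl
c=pickle.load(open("w4.pkl","rb"))
P=[plane(c,nat(p),6).round(1).tolist() for p in [(190,127),(461,127),(217,388),(238,191),(238,214),(175,215)]];print(P)
print(ctrl.get_obs()["tool_pos"])
E
```

```text
[[597.4, -294.5, 6.0], [591.5, -457.0, 6.0], [424.8, -286.2, 6.0], [558.9, -318.4, 6.0], [544.7, -316.6, 6.0], [545.5, -276.8, 6.0]]
[ 506.31451421 -413.40180446  194.09008365]
```

Request:
{"method": "servo_tool", "body": {"increments": ".6 0 .004 .05 0;.6 0 .004 .1 0;.6 0 .004 .135 0;.6 0 .004 .15 0;.6 0 .004 .156 0;.6 0 .004 .156 0;.6 0 .004 .156 0"}}

```text
time: 6.85
tool_pos: [508.0, -414.9, 78.6]
tool_rot: [0.0, 1.0, -0.015, 0.001]
contact_force: [-0.4, 0.2, -1.0]
gripper_width: 0.58
gripper_force: 32.3
```

Request:
{"method": "servo_tool", "body": {"increments": ".6 0 0 .002 0;.6 0 0 .004 0;.6 0 0 .004 0"}}

```text
time: 7.15
tool_pos: [507.3, -414.7, 74.3]
tool_rot: [0.0, 1.0, -0.015, 0.0]
contact_force: [-0.7, -1.2, -2.2]
gripper_width: 0.579
gripper_force: 32.3
```

Request:
{"method": "servo_tool", "body": {"increments": ".6 0 0 .001 0;.6 0 0 .002 0;.6 0 0 .002 0;.6 0 0 .002 0"}}

```text
time: 7.55
tool_pos: [507.3, -414.7, 73.0]
tool_rot: [0.0, 1.0, -0.015, 0.0]
contact_force: [-2.2, 1.5, 5.5]
gripper_width: 0.582
gripper_force: 33.0
```

Request:
{"method": "servo_tool", "body": {"increments": ".32 0 0 0 0;.32 0 0 0 0;.32 0 0 -.02 0;.32 0 0 -.07 0;.32 0 0 -.12 0;.3 0 0 -.16 0;.3 0 0 -.16 0"}}

```text
time: 8.25
tool_pos: [509.1, -415.8, 198.5]
tool_rot: [0.002, 1.0, -0.015, 0.003]
contact_force: [0.6, -1.4, 0.1]
gripper_width: 0.699
gripper_force: 0.0
```

Request:
{"method": "servo_tool", "body": {"increments": ".3 .01 -.067 0 0;.3 .01 -.133 0 0;.3 .01 -.2 0 0;.3 .01 -.267 0 0;.3 .01 -.333 0 0;.3 .01 -.4 0 0;.3 .01 -.467 0 0;.3 .01 -.533 0 0;.3 .01 -.6 0 0;.3 .01 -.65 0 0"}}

```text
time: 9.25
tool_pos: [529.2, 75.6, 193.4]
tool_rot: [-0.0, 1.0, -0.014, 0.0]
contact_force: [1.0, 0.2, 0.3]
gripper_width: 0.702
gripper_force: 0.0
```

Request:
{"method": "servo_tool", "body": {"increments": ".3 0 -.03 .02 0;.3 0 -.03 .04 0;.3 0 -.03 .06 0;.3 0 -.03 .06 0;.3 0 -.03 .06 0"}}

```text
time: 9.75
tool_pos: [530.2, 93.8, 147.5]
tool_rot: [0.0, 1.0, -0.016, -0.0]
contact_force: [0.4, -0.8, 0.3]
gripper_width: 0.701
gripper_force: 0.0
```

```bash
python3 - <<'E'
from h import *
from station import ctrl
o=ctrl.get_obs();print({k:np.round(o[k],3) for k in("time","tool_pos","tool_rot","gripper_width","contact_force","gripper_force")})
snap('wrist','w5')
E
```

```text
{'time': np.float64(9.75), 'tool_pos': array([530.225,  93.762, 147.492]), 'tool_rot': array([ 0.   ,  1.   , -0.016, -0.   ]), 'gripper_width': np.float64(0.701), 'contact_force': array([ 0.442, -0.796,  0.342]), 'gripper_force': np.float64(0.0)}
```

View pics/w5.png

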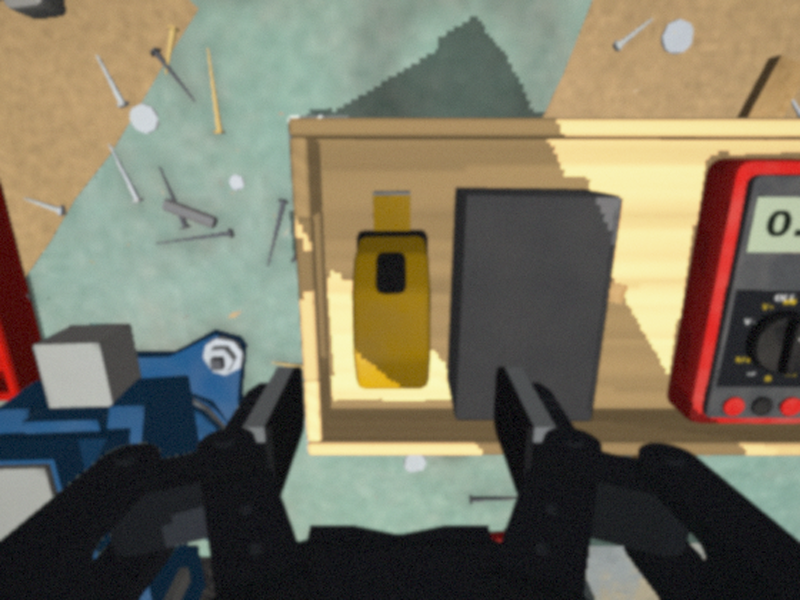

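```bash
python3 - <<'E'
from h import *
c=pickle.load(open("w5.pkl","rb"))
for p,z in [((355,310),73),((430,310),73),((392,238),60),((392,300),73),((392,385),60),((392,192),20),((457,190),53),((618,195),53),((592,418),53)]: print(p,plane(c,nat(p),z).round(1))
print((proj(c,(530,97,73))+.5)/.7)
E
```

```text
(355, 310) [539.6 111.6  73. ]
(430, 310) [538.5  80.   73. ]
(392, 238) [567.4  95.1  60. ]
(392, 300) [543.5  95.8  73. ]
(392, 385) [497.7  97.6  60. ]
(392, 192) [583.9  95.   20. ]
(457, 190) [586.3  66.3  53. ]
(618, 195) [581.9  -3.6  53. ]
(592, 418) [472.9  -1.1  53. ]
[390.87444777 330.75440903]
```

Request:
{"method": "servo_tool", "body": {"increments": ".4 0 -.003 .03 0;.4 0 -.003 .06 0;.4 0 -.003 .085 0;.4 0 -.003 .095 0;.4 0 -.003 .097 0;.4 0 -.003 .097 0;.4 0 -.003 .097 0"}}

```text
time: 10.5
tool_pos: [530.9, 97.2, 75.9]
tool_rot: [-0.0, 1.0, -0.015, 0.001]
contact_force: [-0.1, -0.8, 0.1]
gripper_width: 0.601
gripper_force: 0.0
```

Request:
{"method": "servo_tool", "body": {"increments": ".8 0 0 0 0;.8 0 0 0 0;.8 0 0 0 0;.8 0 0 0 0;.8 0 0 0 0;.8 0 0 0 0"}}

```text
time: 11.1
tool_pos: [530.8, 97.2, 75.7]
tool_rot: [-0.0, 1.0, -0.015, 0.001]
contact_force: [-1.6, -1.0, 7.5]
gripper_width: 0.392
gripper_force: 29.4
```

Request:
{"method": "servo_tool", "body": {"increments": ".8 0 0 -.01 0;.8 0 0 -.02 0;.8 0 0 -.04 0;.8 0 0 -.06 0;.8 0 0 -.06 0", "newtons": 40}}

```text
time: 11.6
tool_pos: [531.6, 97.5, 122.6]
tool_rot: [-0.0, 1.0, -0.015, 0.002]
contact_force: [-0.3, 1.2, -2.2]
gripper_width: 0.381
gripper_force: 41.4
```

```bash
python3 - <<'E'
from h import *
from station import ctrl
o=ctrl.get_obs();print({k:np.round(o[k],3) for k in("time","tool_pos","tool_rot","gripper_width","contact_force","gripper_force")})
snap('wrist','w6')
E
```

```text
{'time': np.float64(11.6), 'tool_pos': array([531.585,  97.49 , 122.552]), 'tool_rot': array([-0.   ,  1.   , -0.015,  0.002]), 'gripper_width': np.float64(0.381), 'contact_force': array([-0.278,  1.22 , -2.222]), 'gripper_force': np.float64(41.396)}
```

View pics/w6.png

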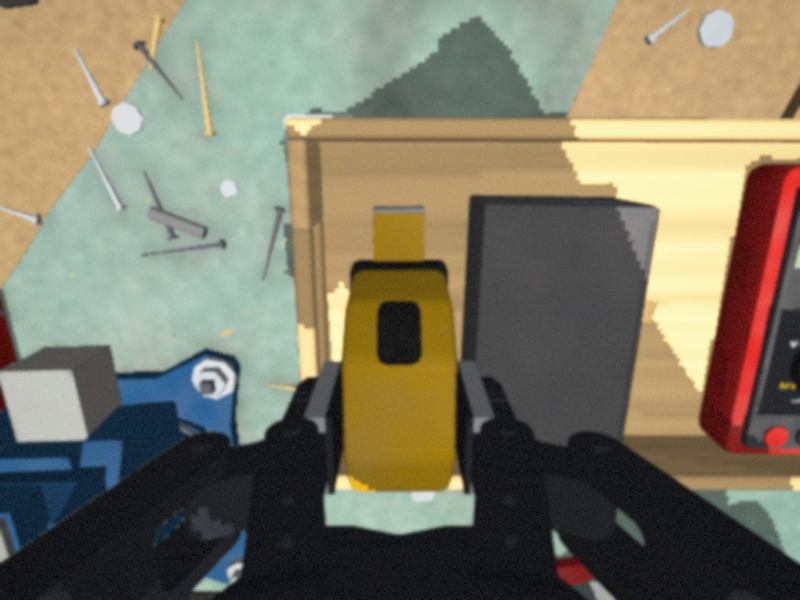

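The picture shows the tape held level between the pads (345–455), clear of the floor, with the hook pointing away from the robot. I'll carry it to the near half of the mat.

Request:
{"method": "servo_tool", "body": {"increments": ".8 0 0 -.04 0;.8 0 0 -.08 0;.8 0 0 -.1 0;.8 0 0 -.1 0"}}

```text
time: 12.05
tool_pos: [531.2, 97.3, 196.3]
tool_rot: [-0.0, 1.0, -0.015, 0.001]
contact_force: [-1.3, -0.7, -2.9]
gripper_width: 0.385
gripper_force: 41.4
```

Request:
{"method": "servo_tool", "body": {"increments": ".8 -.002 .06 0 0;.8 -.004 .12 0 0;.8 -.006 .18 0 0;.8 -.008 .24 0 0;.8 -.01 .3 0 0;.8 -.012 .36 0 0;.8 -.014 .42 0 0;.8 -.0155 .48 0 0;.8 -.0155 .54 0 0;.8 -.0155 .588 0 0"}}

```text
time: 13.05
tool_pos: [503.8, -345.9, 192.7]
tool_rot: [-0.0, 1.0, -0.016, -0.001]
contact_force: [1.3, 0.6, -2.1]
gripper_width: 0.384
gripper_force: 41.4
```

Request:
{"method": "servo_tool", "body": {"increments": ".8 0 0 0 0;.8 0 0 .05 0;.8 0 0 .1 0;.8 0 0 .13 0;.8 0 0 .145 0;.8 0 0 .155 0;.8 0 0 .155 0;.8 0 0 .155 0"}}

```text
time: 13.85
tool_pos: [505.8, -343.5, 79.3]
tool_rot: [0.0, 1.0, -0.015, 0.0]
contact_force: [0.2, 0.7, -2.6]
gripper_width: 0.387
gripper_force: 41.4
```

Request:
{"method": "servo_tool", "body": {"increments": ".8 0 0 .002 0;.8 0 0 .004 0;.8 0 0 .006 0;.8 0 0 .006 0;.8 0 0 .006 0"}}

```text
time: 14.35
tool_pos: [505.3, -343.3, 74.1]
tool_rot: [-0.0, 1.0, -0.015, 0.0]
contact_force: [0.1, -0.2, -3.0]
gripper_width: 0.386
gripper_force: 41.4
```

Request:
{"method": "servo_tool", "body": {"increments": ".8 0 0 .001 0;.8 0 0 .002 0;.8 0 0 .002 0;.8 0 0 .002 0"}}

```text
time: 14.75
tool_pos: [505.4, -343.4, 73.8]
tool_rot: [0.0, 1.0, -0.015, 0.0]
contact_force: [-6.6, 4.7, 18.9]
gripper_width: 0.382
gripper_force: 43.9
```

Request:
{"method": "servo_tool", "body": {"increments": ".48 0 0 0 0;.48 0 0 0 0;.48 0 0 0 0;.48 0 0 -.02 0;.48 0 0 -.07 0;.48 0 0 -.12 0;.48 0 0 -.16 0;.48 0 0 -.16 0"}}

```text
time: 15.55
tool_pos: [507.2, -344.3, 198.1]
tool_rot: [0.002, 1.0, -0.015, 0.003]
contact_force: [0.3, -0.3, -0.8]
gripper_width: 0.521
gripper_force: 0.0
```

Request:
{"method": "servo_tool", "body": {"increments": "0 .002 -.06 0 0;0 .004 -.12 0 0;0 .006 -.18 0 0;0 .01 -.24 0 0;0 .012 -.3 0 0;0 .014 -.36 0 0;0 .018 -.42 0 0;0 .018 -.48 0 0;0 .018 -.501 0 0;0 .018 -.501 0 0"}}

```text
time: 16.55
tool_pos: [530.1, 35.0, 193.1]
tool_rot: [-0.0, 1.0, -0.013, 0.0]
contact_force: [0.1, -0.4, 0.1]
gripper_width: 0.997
gripper_force: 0.0
```

Request:
{"method": "servo_tool", "body": {"increments": "0 0 0 .04 0;0 0 0 .06 0;0 0 0 .06 0;0 0 0 .06 0"}}

```text
time: 16.95
tool_pos: [530.3, 31.1, 148.1]
tool_rot: [0.0, 1.0, -0.016, -0.0]
contact_force: [0.6, 0.2, 0.9]
gripper_width: 1.001
gripper_force: 0.0
```

```bash
python3 - <<'E'
from h import *
from station import ctrl
o=ctrl.get_obs();print({k:np.round(o[k],3) for k in("time","tool_pos","tool_rot","gripper_width","contact_force","gripper_force")})
w=snap('wrist','w7')["color"]; t=snap('top','t7')["color"][170:260,360:450]
a=cv2.resize(w,(490,368),interpolation=cv2.INTER_CUBIC);b=cv2.resize(t,(300,300),interpolation=cv2.INTER_CUBIC)
im=np.zeros((368,790,3),np.uint8);im[:,:490]=a;im[:300,490:]=b
cv2.imwrite("pics/c7.png",im[:,:,::-1])
E
```

```text
{'time': np.float64(16.95), 'tool_pos': array([530.332,  31.081, 148.093]), 'tool_rot': array([ 0.   ,  1.   , -0.016, -0.   ]), 'gripper_width': np.float64(1.001), 'contact_force': array([0.633, 0.186, 0.947]), 'gripper_force': np.float64(0.0)}
```

View pics/c7.png

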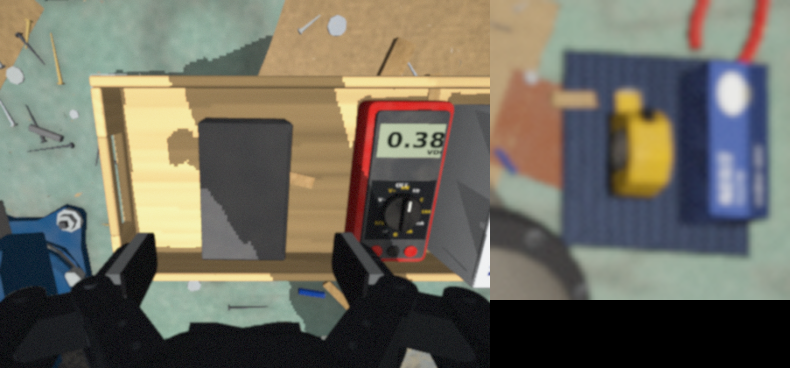

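Both neighbours stand on the mat (tape at (640,150), blue at (725,140)). The fuse carton is centred between the open fingers.

Request:
{"method": "servo_tool", "body": {"increments": "0 0 0 .04 0;0 0 0 .08 0;0 0 0 .115 0;0 0 0 .13 0;0 0 0 .133 0;0 0 0 .133 0;0 0 0 .133 0", "newtons": 40}}

```text
time: 17.75
tool_pos: [531.1, 32.0, 49.2]
tool_rot: [-0.0, 1.0, -0.015, 0.001]
contact_force: [-0.6, -0.2, 0.6]
gripper_width: 1.006
gripper_force: 0.0
```

Request:
{"method": "servo_tool", "body": {"increments": ".4 0 0 0 0;.4 0 0 0 0;.4 0 0 0 0;.4 0 0 0 0;.4 0 0 0 0;.4 0 0 0 0"}}

```text
time: 18.35
tool_pos: [530.8, 31.9, 49.0]
tool_rot: [-0.0, 1.0, -0.015, 0.001]
contact_force: [-2.4, -0.3, 10.2]
gripper_width: 0.794
gripper_force: 42.4
```

Request:
{"method": "servo_tool", "body": {"increments": ".4 0 0 -.03 0;.4 0 0 -.09 0;.4 0 0 -.15 0;.4 0 0 -.21 0;.4 0 0 -.24 0;.4 0 0 -.24 0"}}

```text
time: 18.95
tool_pos: [531.7, 32.1, 231.9]
tool_rot: [-0.0, 1.0, -0.015, 0.003]
contact_force: [0.1, 0.3, -1.6]
gripper_width: 0.789
gripper_force: 47.8
```

Request:
{"method": "servo_tool", "body": {"increments": ".4 -.005 -.06 0 0;.4 -.01 -.12 0 0;.4 -.015 -.18 0 0;.4 -.02 -.24 0 0;.4 -.025 -.3 0 0;.4 -.025 -.343 0 0;.4 -.025 -.343 0 0;.4 -.025 -.343 0 0"}}

```text
time: 19.75
tool_pos: [518.6, 290.0, 226.8]
tool_rot: [0.0, 1.0, -0.014, -0.001]
contact_force: [0.2, -0.6, -1.8]
gripper_width: 0.786
gripper_force: 47.7
```

```bash
python3 - <<'E'
from h import *
from station import ctrl
o=ctrl.get_obs();print({k:np.round(o[k],3) for k in("time","tool_pos","tool_rot","gripper_width","contact_force","gripper_force","joint_pos")})
snap('wrist','w8')
E
```

```text
{'time': np.float64(19.75), 'tool_pos': array([518.637, 289.977, 226.844]), 'tool_rot': array([ 0.   ,  1.   , -0.014, -0.001]), 'gripper_width': np.float64(0.786), 'contact_force': array([ 0.236, -0.566, -1.815]), 'gripper_force': np.float64(47.668), 'joint_pos': array([-0.209,  0.365, -0.512,  1.792,  0.204,  1.038, -2.397])}
```

View pics/w8.png

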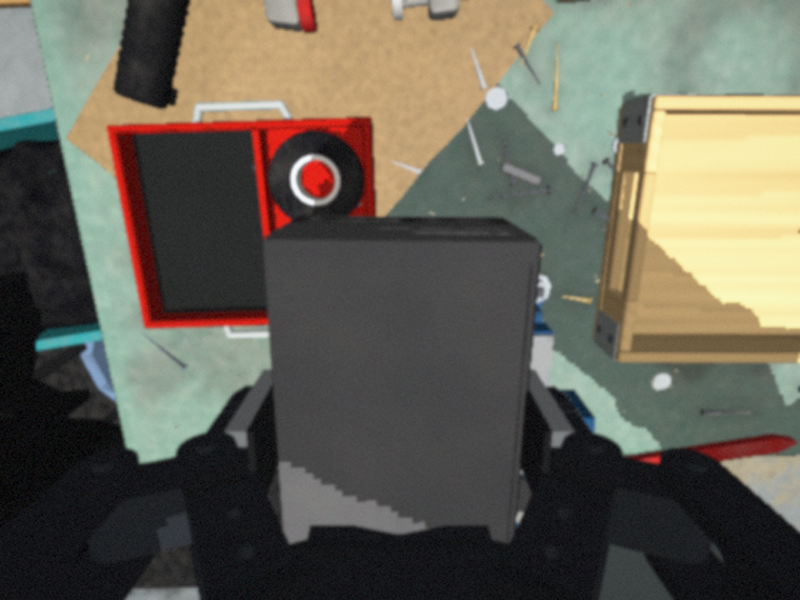

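```bash
python3 - <<'E'
from h import *
c=pickle.load(open("w8.pkl","rb"))
for p,z in [((109,128),27),((371,119),27),((145,328),27),((252,128),27),((135,134),4),((163,311),4),((253,130),10),((315,178),27)]: print(p,plane(c,nat(p),z).round(1))
E
```

```text
(109, 128) [611.1 467.4  27. ]
(371, 119) [611.6 304.   27. ]
(145, 328) [478.6 468.5  27. ]
(252, 128) [608.5 378.4  27. ]
(135, 134) [608.3 463.7   4. ]
(163, 311) [483.6 465.7   4. ]
(253, 130) [608.2 382.7  10. ]
(315, 178) [577.1 341.5  27. ]
```

Request:
{"method": "servo_tool", "body": {"increments": ".4 .01 -.06 0 -.02;.4 .02 -.12 0 -.036;.4 .03 -.16 0 -.036;.4 .03 -.174 0 -.036;.4 .03 -.174 0 -.036;.4 .03 -.174 0 -.036"}}

```text
time: 20.4
tool_pos: [546.1, 417.4, 227.5]
tool_rot: [0.001, 1.0, -0.002, -0.0]
contact_force: [0.8, -0.7, -1.4]
gripper_width: 0.787
gripper_force: 47.7
```

```bash
python3 - <<'E'
from h import *
from station import ctrl
o=ctrl.get_obs();print({k:np.round(o[k],4) for k in("time","tool_pos","tool_rot","joint_pos")})
E
```

```text
{'time': np.float64(20.4), 'tool_pos': array([546.1304, 417.4475, 227.5318]), 'tool_rot': array([ 6.0e-04,  1.0e+00, -1.8e-03, -1.0e-04]), 'joint_pos': array([-0.3861,  0.5157, -0.5104,  1.5715,  0.2709,  1.1265, -2.5327])}
```

Request:
{"method": "servo_tool", "body": {"increments": ".4 0 -.003 .05 0;.4 0 -.003 .1 0;.4 0 -.003 .15 0;.4 0 -.003 .185 0;.4 0 -.003 .2 0;.4 0 -.003 .2 0;.4 0 -.003 .2 0"}}

```text
time: 21.1
tool_pos: [546.6, 421.4, 79.4]
tool_rot: [-0.0, 1.0, -0.001, 0.001]
contact_force: [1.0, 0.6, -0.4]
gripper_width: 0.788
gripper_force: 47.6
```

```bash
python3 - <<'E'
from h import *
from station import ctrl
o=ctrl.get_obs();print({k:np.round(o[k],4) for k in("time","tool_pos","tool_rot","contact_force")})
s=snap('side','s9')["color"][215:345,125:240];w=snap('wrist','w9')["color"]
a=cv2.resize(s,(354,400),interpolation=cv2.INTER_CUBIC);b=cv2.resize(w,(440,330))
im=np.zeros((400,794,3),np.uint8);im[:,:354]=a;im[:330,354:]=b;cv2.imwrite("pics/c9.png",im[:,:,::-1])
E
```

```text
{'time': np.float64(21.1), 'tool_pos': array([546.5549, 421.404 ,  79.3856]), 'tool_rot': array([-4.0e-04,  1.0e+00, -1.5e-03,  7.0e-04]), 'contact_force': array([ 1.0372,  0.6025, -0.4341])}
```

View pics/c9.png

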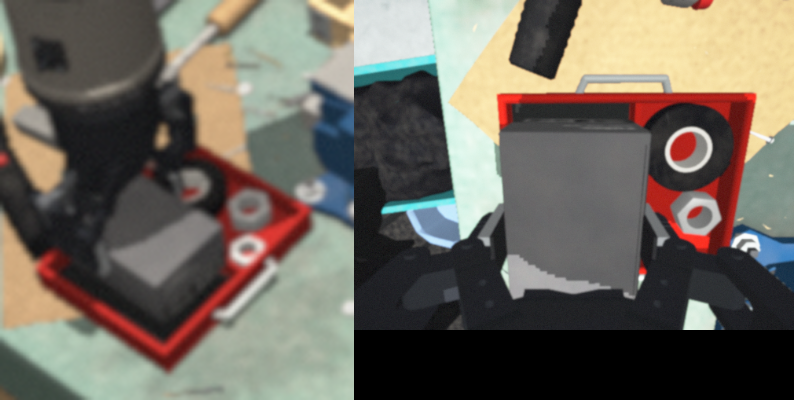

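Request:
{"method": "servo_tool", "body": {"increments": ".4 -.001 0 .015 0;.4 -.001 0 .03 0;.4 -.001 0 .037 0;.4 -.001 0 .041 0;.4 -.001 0 .041 0;.4 -.001 0 .041 0"}}

```text
time: 21.8
tool_pos: [545.0, 421.8, 47.2]
tool_rot: [-0.0, 1.0, -0.001, -0.0]
contact_force: [0.7, -0.1, -1.2]
gripper_width: 0.789
gripper_force: 47.7
```

Request:
{"method": "servo_tool", "body": {"increments": ".4 0 0 .001 0;.4 0 0 .002 0;.4 0 0 .003 0;.4 0 0 .003 0;.4 0 0 .003 0"}}

```text
time: 22.3
tool_pos: [545.1, 421.7, 45.1]
tool_rot: [-0.0, 1.0, -0.001, 0.0]
contact_force: [-1.8, -0.4, 2.6]
gripper_width: 0.784
gripper_force: 48.0
```

Request:
{"method": "servo_tool", "body": {"increments": ".1 0 0 0 0;.1 0 0 0 0;.1 0 0 0 0;.1 0 0 -.02 0;.1 0 0 -.08 0;.1 0 0 -.14 0;.1 0 0 -.2 0;.1 0 0 -.23 0;.1 0 0 -.23 0"}}

```text
time: 23.2
tool_pos: [546.1, 422.9, 222.9]
tool_rot: [-0.002, 1.0, -0.001, 0.003]
contact_force: [0.2, 0.7, 0.2]
gripper_width: 0.898
gripper_force: 0.0
```

```bash
python3 - <<'E'
from h import *
from station import ctrl
w=snap('wrist','w10')["color"];cv2.imwrite("pics/c10.png",cv2.resize(w,(480,360))[:,:,::-1])
E
```

```text
(no output)
```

View pics/c10.png

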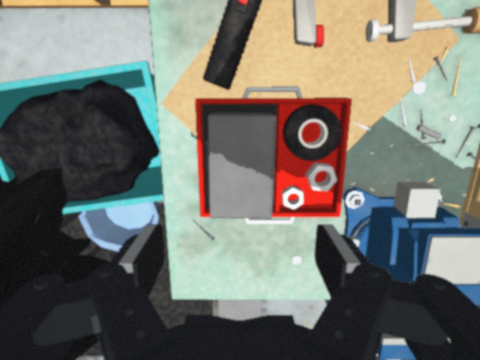

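The fuse carton lies flat inside the pocket (208–276, 105–218 in the picture). Next I return the tape. That was the last of the 14 allowed pictures, so from here I use numbers only.

Request:
{"method": "servo_tool", "body": {"increments": ".3 -.005 .06 0 .02;.3 -.01 .12 0 .036;.4 -.014 .18 0 .036;.48 -.018 .24 0 .036;.48 -.022 .3 0 .036;.48 -.026 .36 0 .036;.48 -.03 .42 0 .036;.48 -.034 .48 0 .036;.48 -.036 .54 0 .036;.48 -.038 .6 0 .036"}}

```text
time: 24.25
tool_pos: [514.5, -30.2, 216.9]
tool_rot: [-0.0, 1.0, -0.015, -0.001]
contact_force: [1.5, 0.2, -0.6]
gripper_width: 0.52
gripper_force: 0.0
```

Request:
{"method": "servo_tool", "body": {"increments": ".48 0 .06 0 0;.48 0 .12 0 0;.48 0 .18 0 0;.48 0 .24 0 0;.48 0 .3 0 0;.48 0 .36 0 0;.48 0 .4 0 0;.48 0 .4 0 0;.48 0 .4 0 0;.48 0 .4 0 0"}}

```text
time: 25.25
tool_pos: [506.4, -326.9, 216.9]
tool_rot: [-0.0, 1.0, -0.015, -0.0]
contact_force: [-0.5, 0.4, 0.0]
gripper_width: 0.519
gripper_force: 0.0
```

```bash
cat > m.py <<'E'
import sys,numpy as np
from station import ctrl
from scipy.spatial.transform import Rotation as Ro
o=ctrl.get_obs();q=o["tool_rot"];R=Ro.from_quat([q[1],q[2],q[3],q[0]]).as_matrix()
t=np.array(list(map(float,sys.argv[1:4])))
x=R[:,0]; yaw=np.arctan2(x[1],x[0])
print(o["time"],o["tool_pos"].round(2),"yaw",yaw.round(4),"shares",(R.T@(t-o["tool_pos"])/750).round(4),"turn to yaw -.030",((yaw+.030)/(np.pi/4)).round(4))
E
python3 m.py 505.4 -343.4 74
```

```text
25.25 [ 506.42 -326.9   216.91] yaw -0.0292 shares [-0.0006  0.0222  0.1905] turn to yaw -.030 0.0011
```

Request:
{"method": "servo_tool", "body": {"increments": ".48 -.0006 .022 .04 0;.48 -.0006 .022 .08 0;.48 -.0006 .022 .12 0;.48 -.0006 .022 .12 0;.48 -.0006 .022 .12 0"}}

```text
time: 25.75
tool_pos: [505.8, -343.7, 127.8]
tool_rot: [-0.0, 1.0, -0.015, -0.0]
contact_force: [0.4, -0.4, 1.1]
gripper_width: 0.52
gripper_force: 0.0
```

```bash
python3 m.py 505.4 -343.4 73.8; python3 - <<'E'
from h import *
c=snap('wrist','w11');h=cv2.cvtColor(c["color"],cv2.COLOR_RGB2HSV)
m=cv2.inRange(h,(18,150,80),(32,255,255));n,l,s,ct=cv2.connectedComponentsWithStats(m)
i=1+np.argmax(s[1:,4]);x,y,w,hh,a=s[i];print(s[i])
for r in range(y,y+hh,20):
    q=np.where(l[r]==i)[0]
    if len(q): print(r,q.min(),q.max(),plane(c,((q.min()+q.max())/2,r),70).round(1))
E
```

```text
25.75 [ 505.82 -343.67  127.83] yaw -0.029 shares [-0.0005 -0.0003  0.072 ] turn to yaw -.030 0.0013
[ 249  170   60  117 5965]
170 296 296 [ 545.8 -354.2   70. ]
190 251 306 [ 535.2 -344.6   70. ]
210 250 308 [ 523.9 -344.5   70. ]
230 250 308 [ 512.3 -344.2   70. ]
250 250 308 [ 500.2 -343.8   70. ]
270 251 307 [ 487.7 -343.5   70. ]
```

Request:
{"method": "servo_tool", "body": {"increments": ".48 0 0 .03 0;.48 0 0 .055 0;.48 0 0 .068 0;.48 0 0 .072 0;.48 0 0 .072 0;.48 0 0 .072 0"}}

```text
time: 26.4
tool_pos: [506.0, -344.9, 74.4]
tool_rot: [0.0, 1.0, -0.015, 0.001]
contact_force: [0.2, 0.4, -0.2]
gripper_width: 0.521
gripper_force: 0.0
```

Request:
{"method": "servo_tool", "body": {"increments": ".8 0 0 0 0;.8 0 0 0 0;.8 0 0 0 0;.8 0 0 0 0;.8 0 0 0 0", "newtons": 40}}

```text
time: 26.9
tool_pos: [506.0, -344.9, 74.5]
tool_rot: [0.0, 1.0, -0.015, 0.001]
contact_force: [-2.1, 2.7, 6.2]
gripper_width: 0.383
gripper_force: 39.2
```

Request:
{"method": "servo_tool", "body": {"increments": ".8 0 0 -.01 0;.8 0 0 -.05 0;.8 0 0 -.1 0;.8 0 0 -.15 0;.8 0 0 -.16 0;.8 0 0 -.16 0"}}

```text
time: 27.5
tool_pos: [506.0, -345.1, 195.1]
tool_rot: [0.001, 1.0, -0.015, 0.001]
contact_force: [-0.7, 0.8, -3.5]
gripper_width: 0.388
gripper_force: 40.5
```

```bash
python3 m.py 530.8 97.2 196
```

```text
27.5 [ 505.96 -345.06  195.14] yaw -0.0307 shares [ 0.015  -0.5904 -0.002 ] turn to yaw -.030 -0.0009
```

Request:
{"method": "servo_tool", "body": {"increments": ".8 .002 -.06 0 0;.8 .004 -.12 0 0;.8 .006 -.18 0 0;.8 .008 -.24 0 0;.8 .01 -.3 0 0;.8 .012 -.36 0 0;.8 .014 -.42 0 0;.8 .016 -.48 0 0;.8 .016 -.54 0 0;.8 .016 -.59 0 0"}}

```text
time: 28.5
tool_pos: [529.8, 99.7, 192.0]
tool_rot: [-0.0, 1.0, -0.015, -0.001]
contact_force: [0.4, -0.1, -2.6]
gripper_width: 0.387
gripper_force: 40.7
```

Request:
{"method": "servo_tool", "body": {"increments": ".8 0 0 0 0;.8 0 0 .02 0;.8 0 0 .04 0;.8 0 0 .06 0;.8 0 0 .06 0;.8 0 0 .06 0"}}

```text
time: 29.1
tool_pos: [530.6, 96.7, 147.7]
tool_rot: [0.0, 1.0, -0.016, -0.001]
contact_force: [0.2, 1.0, -1.9]
gripper_width: 0.381
gripper_force: 40.7
```

```bash
python3 m.py 531.4 97 76.2
```

```text
29.1 [530.65  96.7  147.66] yaw -0.0312 shares [ 0.0011 -0.0004  0.0953] turn to yaw -.030 -0.0015
```

Request:
{"method": "servo_tool", "body": {"increments": ".8 .001 0 .03 0;.8 .001 0 .055 0;.8 .001 0 .075 0;.8 .001 0 .085 0;.8 .001 0 .09 0;.8 .001 0 .09 0;.8 .001 0 .09 0"}}

```text
time: 29.8
tool_pos: [532.1, 97.3, 81.5]
tool_rot: [-0.0, 1.0, -0.015, 0.0]
contact_force: [-0.1, 1.1, -2.0]
gripper_width: 0.385
gripper_force: 40.8
```

Request:
{"method": "servo_tool", "body": {"increments": ".8 0 0 .001 0;.8 0 0 .002 0;.8 0 0 .003 0;.8 0 0 .004 0;.8 0 0 .004 0;.8 0 0 .004 0"}}

```text
time: 30.4
tool_pos: [531.7, 97.3, 77.8]
tool_rot: [-0.0, 1.0, -0.015, -0.0]
contact_force: [0.1, 0.6, -2.5]
gripper_width: 0.385
gripper_force: 40.8
```

Request:
{"method": "servo_tool", "body": {"increments": ".8 0 0 .001 0;.8 0 0 .002 0;.8 0 0 .002 0;.8 0 0 .002 0"}}

```text
time: 30.8
tool_pos: [531.8, 97.3, 76.5]
tool_rot: [-0.0, 1.0, -0.015, 0.0]
contact_force: [-0.3, -1.2, 3.0]
gripper_width: 0.386
gripper_force: 41.4
```

Request:
{"method": "servo_tool", "body": {"increments": ".48 0 0 0 0;.48 0 0 0 0;.48 0 0 0 0;.48 0 0 -.02 0;.48 0 0 -.07 0;.48 0 0 -.12 0;.4 0 0 -.16 0;.32 0 0 -.16 0"}}

```text
time: 31.6
tool_pos: [533.5, 97.9, 201.5]
tool_rot: [-0.001, 1.0, -0.015, 0.003]
contact_force: [0.7, 0.5, 0.9]
gripper_width: 0.679
gripper_force: 0.0
```

Request:
{"method": "servo_tool", "body": {"increments": ".32 -.002 .06 0 0;.32 -.004 .12 0 0;.32 -.006 .18 0 0;.32 -.008 .24 0 0;.32 -.01 .3 0 0;.32 -.012 .36 0 0;.32 -.012 .42 0 0;.32 -.012 .48 0 0;.32 -.012 .54 0 0;.32 -.012 .6 0 0"}}

```text
time: 32.6
tool_pos: [508.5, -353.9, 196.7]
tool_rot: [-0.0, 1.0, -0.015, 0.0]
contact_force: [0.9, 1.0, -0.3]
gripper_width: 0.682
gripper_force: 0.0
```

Request:
{"method": "servo_tool", "body": {"increments": ".32 0 .06 0 0;.32 0 .08 .02 0;.32 0 .08 .06 0;.32 0 .08 .09 0;.32 0 .08 .09 0;.32 0 .08 .09 0"}}

```text
time: 33.2
tool_pos: [507.3, -411.8, 129.2]
tool_rot: [-0.0, 1.0, -0.015, -0.0]
contact_force: [0.3, -0.0, 0.6]
gripper_width: 0.681
gripper_force: 0.0
```

```bash
python3 m.py 507.3 -414.7 73; python3 - <<'E'
from h import *
c=snap('wrist','w12');h=cv2.cvtColor(c["color"],cv2.COLOR_RGB2HSV)
m=cv2.inRange(h,(105,130,50),(125,255,255));n,l,s,ct=cv2.connectedComponentsWithStats(m)
i=1+np.argmax(s[1:,4]);x,y,w,hh,a=s[i];print(s[i])
for r in range(y,y+hh,20):
    q=np.where(l[r]==i)[0]
    if len(q): print(r,q.min(),q.max(),plane(c,((q.min()+q.max())/2,r),76).round(1),(plane(c,(q.min(),r),76)-plane(c,(q.max(),r),76))[1])
E
```

```text
33.2 [ 507.32 -411.8   129.21] yaw -0.03 shares [0.0001 0.0039 0.0749] turn to yaw -.030 0.0
[  226   117   111   225 15102]
117 245 253 [ 575.2 -399.4   76. ] 3.949949484604531
137 238 334 [ 565.  -417.4   76. ] 48.168993890859895
157 238 334 [ 554.9 -417.1   76. ] 48.968364925113974
177 239 333 [ 544.6 -416.9   76. ] 48.75732512043726
197 239 332 [ 533.9 -416.4   76. ] 49.06669982906476
217 239 330 [ 522.8 -415.5   76. ] 48.85012960782217
237 239 328 [ 511.3 -414.7   76. ] 48.625859123179225
257 241 328 [ 499.4 -414.9   76. ] 48.393215818482076
277 240 327 [ 487.1 -414.1   76. ] 49.285250511455786
297 226 326 [ 474.4 -409.4   76. ] 57.714573454357264
317 243 323 [ 461.  -413.1   76. ] 47.05428999307685
337 243 322 [ 447.2 -412.4   76. ] 47.372689593185896
```

Request:
{"method": "servo_tool", "body": {"increments": ".32 0 .004 .03 0;.32 0 .004 .055 0;.32 0 .004 .068 0;.32 0 .004 .073 0;.32 0 .004 .073 0;.32 0 .004 .073 0"}}

```text
time: 33.85
tool_pos: [507.6, -415.5, 75.2]
tool_rot: [0.0, 1.0, -0.015, 0.001]
contact_force: [0.3, 0.0, -0.1]
gripper_width: 0.68
gripper_force: 0.0
```

Request:
{"method": "servo_tool", "body": {"increments": ".6 0 0 0 0;.6 0 0 0 0;.6 0 0 0 0;.6 0 0 0 0;.6 0 0 0 0", "newtons": 30}}

```text
time: 34.35
tool_pos: [507.5, -415.5, 75.2]
tool_rot: [0.0, 1.0, -0.015, 0.001]
contact_force: [-1.4, 0.4, 6.8]
gripper_width: 0.581
gripper_force: 31.3
```

Request:
{"method": "servo_tool", "body": {"increments": ".6 0 0 -.01 0;.6 0 0 -.05 0;.6 0 0 -.1 0;.6 0 0 -.15 0;.6 0 0 -.16 0;.6 0 0 -.16 0"}}

```text
time: 34.95
tool_pos: [507.6, -415.7, 196.1]
tool_rot: [0.001, 1.0, -0.015, 0.001]
contact_force: [0.3, -0.4, -2.5]
gripper_width: 0.58
gripper_force: 32.0
```

```bash
python3 m.py 531.4 -31.8 196
```

```text
34.95 [ 507.59 -415.72  196.12] yaw -0.0306 shares [ 0.0161 -0.5126 -0.0007] turn to yaw -.030 -0.0008
```

Request:
{"method": "servo_tool", "body": {"increments": ".6 .002 -.06 0 0;.6 .004 -.12 0 0;.6 .006 -.18 0 0;.6 .008 -.24 0 0;.6 .01 -.3 0 0;.6 .012 -.36 0 0;.6 .014 -.42 0 0;.6 .016 -.48 0 0;.6 .016 -.513 0 0;.6 .016 -.513 0 0"}}

```text
time: 35.95
tool_pos: [530.1, -26.9, 193.0]
tool_rot: [-0.001, 1.0, -0.012, -0.001]
contact_force: [0.1, -0.4, -1.6]
gripper_width: 0.58
gripper_force: 32.1
```

Request:
{"method": "servo_tool", "body": {"increments": ".6 0 0 0 0;.6 0 0 .02 0;.6 0 0 .04 0;.6 0 0 .06 0;.6 0 0 .06 0;.6 0 0 .06 0"}}

```text
time: 36.55
tool_pos: [530.5, -32.0, 148.9]
tool_rot: [0.0, 1.0, -0.016, -0.001]
contact_force: [0.0, -1.4, -1.3]
gripper_width: 0.582
gripper_force: 32.0
```

```bash
python3 m.py 531.6 -31.3 77.2
```

```text
36.55 [530.51 -31.99 148.88] yaw -0.0317 shares [ 0.0015 -0.001   0.0956] turn to yaw -.030 -0.0022
```

Request:
{"method": "servo_tool", "body": {"increments": ".6 .001 -.001 .03 0;.6 .001 -.001 .055 0;.6 .001 -.001 .075 0;.6 .001 -.001 .085 0;.6 .001 -.001 .089 0;.6 .001 -.001 .089 0;.6 .001 -.001 .089 0"}}

```text
time: 37.25
tool_pos: [532.0, -30.3, 83.0]
tool_rot: [-0.0, 1.0, -0.015, 0.0]
contact_force: [0.3, -0.5, -1.7]
gripper_width: 0.581
gripper_force: 32.0
```

Request:
{"method": "servo_tool", "body": {"increments": ".6 0 0 .002 0;.6 0 0 .004 0;.6 0 0 .005 0;.6 0 0 .0055 0;.6 0 0 .0055 0"}}

```text
time: 37.75
tool_pos: [531.5, -30.3, 78.2]
tool_rot: [-0.0, 1.0, -0.015, -0.0]
contact_force: [-0.0, 1.2, -1.5]
gripper_width: 0.58
gripper_force: 32.0
```

Request:
{"method": "servo_tool", "body": {"increments": ".6 0 .0012 0 0;.6 0 .0012 .001 0;.6 0 .0012 .002 0;.6 0 .0012 .002 0;.6 0 .0012 .002 0"}}

```text
time: 38.25
tool_pos: [531.6, -31.3, 77.1]
tool_rot: [0.0, 1.0, -0.015, 0.0]
contact_force: [-3.9, 0.0, 9.6]
gripper_width: 0.581
gripper_force: 33.3
```

Contact with the crate floor. I'll release, rise, and check with image code that the goods stand where they did.

Request:
{"method": "servo_tool", "body": {"increments": ".32 0 0 0 0;.32 0 0 0 0;.32 0 0 0 0;.32 0 0 -.02 0;.32 0 0 -.07 0;.32 0 0 -.12 0;.2 0 0 -.18 0;.2 0 0 -.24 0;.2 0 0 -.3 0;.2 0 0 -.34 0"}}

```text
time: 39.25
tool_pos: [531.6, -30.9, 336.3]
tool_rot: [-0.0, 1.0, -0.015, 0.002]
contact_force: [0.6, 0.4, -0.6]
gripper_width: 0.8
gripper_force: 0.0
```

Request:
{"method": "servo_tool", "body": {"increments": ".2 .026 -.064 0 0;.1 .026 -.064 0 0;0 .026 -.064 0 0;0 .026 -.064 0 0;0 .026 -.064 0 0;0 .026 -.064 0 0"}}

```text
time: 39.85
tool_pos: [552.2, 15.4, 331.7]
tool_rot: [0.0, 1.0, -0.016, -0.0]
contact_force: [0.1, 0.1, -0.2]
gripper_width: 1.001
gripper_force: 0.0
```

```bash
python3 - <<'E'
from h import *
from station import ctrl
o=ctrl.get_obs();print(o["time"],o["tool_pos"].round(1),o["dq"].round(3).max())
new=snap('wrist','w13');old=pickle.load(open("w2.pkl","rb"))
def lines(c,lo,hi,z):
    h=cv2.cvtColor(c["color"],cv2.COLOR_RGB2HSV);m=cv2.inRange(h,lo,hi)
    m[:100]=0;m[262:]=0;m[:,:170]=0;m[:,480:]=0
    n,l,s,ct=cv2.connectedComponentsWithStats(m);i=1+np.argmax(s[1:,4]);x,y,w,hh,a=s[i];out=[]
    for r in range(y+8,y+hh-8,3):
        q=np.where(l[r]==i)[0];out.append(plane(c,((q.min()+q.max())/2,r),z)[:2])
    out=np.array(out);f=np.polyfit(out[:,0],out[:,1],1)
    A,B=plane(c,(x,y),z),plane(c,(x+w,y+hh),z)
    return "area",a,"mid",((A+B)/2)[:2].round(1),"med y",np.median(out[:,1]).round(1),"slope",f[0].round(3)
for n,lo,hi,z in [("blue",(105,120,40),(125,255,255),78),("tape",(18,150,60),(32,255,255),70)]:
    for t,c in(("old",old),("new",new)): print(n,t,*lines(c,lo,hi,z))
# registered difference: warp new to old by plane z=60 homography
q=[(200,110),(500,110),(500,260),(170,260)]
src=np.float32([proj(new,plane(old,p,60)) for p in q])
W=cv2.warpPerspective(new["color"],cv2.getPerspectiveTransform(src,np.float32(q)),(560,420))
d=np.abs(W.astype(int)-old["color"]).mean(2)[110:260,170:480];print("mean diff",d.mean().round(1))
E
```

```text
39.85 [552.2  15.4 331.7] 0.003
blue old area 3678 mid [534.1 -34.6] med y -31.0 slope -0.041
blue new area 3438 mid [533.6 -33.2] med y -30.7 slope -0.037
tape old area 1961 mid [542.8  90.2] med y 92.9 slope -0.149
tape new area 1880 mid [543.5  91.5] med y 94.2 slope -0.159
mean diff 17.1
```

Both goods stand within about 1.3 mm and 0.01 rad of where they started, and the robot is clear.

```bash
python3 -c "
from station import ticket
print(ticket.sign_off())"
```

```text
the job is handed in; nothing more can be done
None
```

The fuse carton lies flat in the tray's empty pocket, the tape measure and blue carton stand back in their own crate places (within about 1.3 mm by the wrist camera), and the job was handed in at about 40 s; the hand-in returned no verdict.

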